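# Shuttle a castor wheel under the arbor press and hold it at the detent

### The job

Set the orange castor wheel, bearing upwards, fully down in the round nest of the press shuttle while the shuttle is out at the loading side. Then take the shuttle by its red upright handle and slide it under the ram until its ball clicks into the notch, without running on past the notch, and finish still gripping the handle there with the ball settled in the notch, ready for the press stroke. Leave the other things on the bench where they are.

Things in the scene. Friction and masses are not known exactly. Their poses are not given: they have to be found in the camera images.
- wheel: Castor wheel lying flat on the bench: orange tread, white hub, a bright steel bearing standing 4 mm proud in the middle of its top. 50 mm across, 24 mm high (28 mm with the bearing), about 90 g. Origin: centre of its underside; z along its axis, up.
- press: Dark green bench arbor press, bolted down, with a grey shuttle bed across its foot. Origin: on the bench under the ram's axis. Its x points to the column (away from the robot at yaw 0), its y along the rail, the way the shuttle slides to come under the ram. Foot: x -85 to 145 mm, y +-55, 28 high. Column: x 62 to 130. Bed: x -55 to 45, y -390 to 110, top 40 mm above the bench.
- ram (a point): Centre of the raised ram's lower face, 134 mm above the bench. Round it the press head overhangs: press x -45 to 130 mm, y -42 to 68, from 165 to 270 mm above the bench, the ram's top to 350, the feed lever on the +y side to 400.
- shuttle: Aluminium sliding shuttle, 0.9 kg. Origin: on its nest's axis at bench height, axes as the press's. In the press frame its y runs from -0.200 m (all the way out, loading side) through 0 (ball in the notch, nest under the ram) to 0.030 (far stop). Some 1 N of friction; stays where left. Plate 66 mm wide (x), top 72 mm above the bench, from 175 mm behind (-y) the nest's axis to 45 mm ahead.
- handle (a point): Middle of the shuttle's red upright grip, 102 mm above the bench, 155 mm behind (-y, press frame) the nest's axis. The grip is round, 28 mm thick, straight from 86 to 118 mm above the bench, its top at 128; it is fixed to the shuttle and does not turn.
- nest (a point): Centre of the floor of the shuttle's nest, 72 mm above the bench: a black block 66 x 66 mm, 10 mm high, with a round hole of 53 mm with a 2 mm chamfer; the wheel stands in it on the plate, its underside then at this point. Moves with the shuttle.
- ball_point (a point): Lowest point of the shuttle's spring ball (12 mm ball under a brass plunger on the robot's side of the plate) when it rides on the index bar. Moves with the shuttle.
- notch (a point): Middle of the 12 mm wide V notch in the steel index bar (top 52 mm above the bench, 42 mm to the robot's side of the rail; red mark beside it), 75 mm before (-y) the ram's axis. Within 4 mm of the middle the ball is drawn in with 5 to 8 N and centres itself if the handle is loosely held; pushing it out takes 8 to 10 N.
- wheel_blue: Bystander: bare castor wheel with a blue tread, no bearing, 50 x 24 mm. Origin: centre of its underside.
- wheel_grey: Bystander: bare castor wheel with a dark grey tread, no bearing, 50 x 24 mm. Origin: centre of its underside.
- oil: Bystander: yellow oil bottle with a red cap, 42 mm across, 125 mm high. Origin: centre of its underside.
- pins_jar: Bystander: clear jar with a steel lid, 56 mm across, 75 mm high. Origin: centre of its underside.
- driver: Bystander: screwdriver with a yellow handle, 200 mm long, lying flat. Origin: its middle, on the bench; x towards its tip.
- spanner: Bystander: steel spanner, 180 mm long, lying flat. Origin: its middle, on the bench.
- tape: Bystander: white roll of tape, 90 mm across, 24 mm high, lying flat. Origin: centre of its underside.
- mallet: Bystander: hammer with a wooden handle, 260 mm long, lying flat. Origin: its middle, on the bench.
Mind the look-alikes: they are no part of the job. Of the things like the wheel, leave any that is turquoise; of the rest the smaller one is meant.

How it is judged:
By the outcome, as a careful person would: the job done as asked, in the order asked, and still so for the second after the job is handed in, while the arm keeps its last pose, push and grip.
It also fails if it takes over 51 s, if anything falls off the work surface, if the arm or the gripper's body presses on something with over 40 N, if the wrist force passes 120 N, or if a joint passes its speed limit or range.

### The arm

A 6-joint arm with a two-finger parallel gripper is mounted at the origin on the work surface. World frame = base frame: x ahead of the robot, y to its left, z up, the work surface at z = 0. Lengths are in m, angles in rad, forces in N, time in s.
With the tool pointing down it reaches from about 0.375 to 0.975 m from the base axis. Payload 3.8 kg.
Tool frame: the origin (TCP) lies between the finger pads, 19 mm behind the fingertips; this is the grasp point; z points along the fingers, y is the direction in which the jaws open and shut (so a half turn about z gives the same grasp; the last joint's range is limited). The gripper opens to 85 mm and grips with 20 to 120 N. Pads are 22 mm wide; open, the fingers measure 114 mm over their backs; the gripper's body (76 mm by 85 mm) begins 54 mm behind the grasp point. The pads swing forward as they close: fully open they stand 13 mm farther back than shut.
Start: joints at [1.253, 0.264, 1.604, -0, 1.274, -0.037], TCP at [0.187, 0.649, 0.25] pointing down, gripper open.
Joint ranges: [-2.63, 2.63], [-0.94, 2.18], [0.31, 2.57], [-1.31, 4.45], [0, 2.66], [-2.55, 2.55]. Speed limits (rad/s): [2.57, 2.57, 3.14, 3.14, 3.14, 3.14].

### API

Orientations are given as a rotation vector (axis times angle).
In Python, from workcell import bot gives the robot as it stands.
- The arm moves only by the tool carry_out, never from a script. Its argument "series" is a list of rows, each an object with "delta_pos": the shift along the tool's x, y, z as a fraction of full scale, a list of three; "rot": the turn, a rotation vector about the tool's x, y, z as a fraction of full scale, a list of three; "hand": the gripper command: -1 is fully open, 1 is shut, values between are in proportion. In form: [{"delta_pos": [x, y, z], "rot": [rx, ry, rz], "hand": hand}, ...]. A call has 1 to 20 rows; each row is the pose to reach, as a shift and turn from the pose measured when the call began, along the tool's axes at that moment; what a row does not reach only later rows make up. Full scale, the value 1, is 0.25 m for a shift and 45 degrees for a turn. A row lasts 1/8 s, in which the tool goes at most 62.5 mm and 10.7 degrees, less where a joint would pass 70% of its speed; a pose out of reach is approached as far as the arm can. A call with a number of a shift or a turn outside -1 to 1 is refused whole. A call with a gripper value outside its range is refused whole. The fingers move at their own pace and stop on an object; "squeeze" is the grip in N (left out, the last holds). Time passes only in rows, so rows that repeat a pose let the fingers close. It gives the time, the measured TCP pose, the force and the opening at its end, in the units of the state.
- bot.read_state(): the state, without advancing time (a new reading comes with each control period).
- bot.read_camera(name): name is "scene" or "top" or "wrist"; returns the picture (384x512x3 uint8, red, green, blue); there is no depth.
- bot.camera_info(name): a dict with "fx", "fy", "cx", "cy" (pixels), "distortion" ([k1, k2, p1, p2, k3] as OpenCV has them; the pictures are not rectified), "origin" and "attitude" of the camera in the world. Camera axes: x right, y down, z forward; pixel columns grow to the right and rows downward; lengths in m; the calibration is good to about 2 mm. A picture is of the moment at which its call begins: read the wrist's pose just before it. camera_info takes no time and is no camera call; for the wrist camera it gives the pose at the moment of the call.
- bot.finish_job(): hands the job in, once; it reports no verdict.
The state is a dict: "time": time; "q": joint angles; "joint_vel": joint speeds; "joint_torque": joint torques, N m; "tool_pos": TCP position; "tcp_rot": TCP orientation; "wrist_force": force on the tool from outside, world axes, zero at the start; "torque": the same for the moment, N m; "width": opening from 0.0 (shut) to 1.0 (fully open).
Only numpy, scipy, OpenCV 4.12 (cv2) and the standard library are available. Lean on these libraries where they do the work, as an engineer would, in place of code of your own. Each camera call takes 0.05 s, during which the arm holds its last target. There are 200 camera calls.

## Working session

There is one attempt and no reset: what is moved stays moved. The work goes in short steps, Python scripts to look and compute and a tool call to move; the robot and the scene stay as the last step left them, time stands still between calls to the robot, and variables do not carry over. Pictures are saved under pics/ and viewed, and the job is handed in when it is done.

Besides the shell and the picture viewer there is one more tool, called after "Emit:" as a command line: name --argument value ..., lists and objects as JSON in quotes. carry_out: Moves the arm, as the interface text tells. Its arguments: {"type":"object","properties":{"series":{"type":"array","items":{"type":"object","properties":{"delta_pos":{"type":"array","items":{"type":"number","minimum":-1,"maximum":1}},"rot":{"type":"array","items":{"type":"number","minimum":-1,"maximum":1}},"hand":{"type":"number"}}}},"squeeze":{"type":"number"}},"required":["series"]}

```bash
mkdir -p pics
cat > h.py <<'E'
import numpy as np, cv2
from scipy.spatial.transform import Rotation as R
from workcell import bot
def snap(name,fn):
    info=bot.camera_info(name); im=np.array(bot.read_camera(name)); cv2.imwrite(f'pics/{fn}.png',im[...,::-1]); return im,info
def ray(info,px):
    K=np.array([[info['fx'],0,info['cx']],[0,info['fy'],info['cy']],[0,0,1.]])
    p=cv2.undistortPoints(np.array([[px]],float),K,np.array(info['distortion'],float))[0,0]
    A=np.array(info['attitude'],float)
    A=R.from_rotvec(A).as_matrix() if A.size==3 else (A if A.shape==(3,3) else R.from_quat(A).as_matrix())
    return np.array(info['origin'],float),A@np.array([p[0],p[1],1])
def onz(info,px,z):
    o,d=ray(info,px); return o+d*(z-o[2])/d[2]
def proj(info,P):
    K=np.array([[info['fx'],0,info['cx']],[0,info['fy'],info['cy']],[0,0,1.]])
    A=R.from_rotvec(np.array(info['attitude'],float)).as_matrix()
    X=A.T@(np.array(P,float)-np.array(info['origin']))
    return cv2.projectPoints(X.reshape(1,3),np.zeros(3),np.zeros(3),K,np.array(info['distortion'],float))[0].ravel()
E
python3 - <<'E'
from h import *
print(bot.read_state())
for n in('scene','top','wrist'):
    im,i=snap(n,n+'0'); print(n,i)
E
```

```text
{'time': 0.0, 'q': array([ 1.25308989e+00,  2.64760774e-01,  1.60536179e+00,  1.01747865e-05,
        1.27371635e+00, -3.68811411e-02]), 'joint_vel': array([-1.15963600e-03,  9.59447592e-05,  8.07157261e-04,  1.35232203e-03,
       -7.12093347e-04, -8.45988076e-04]), 'joint_torque': array([ 1.62988563e-04, -5.15106189e+01, -3.67321658e+01,  2.39404344e-04,
        1.22025763e-02, -2.56977373e-06]), 'tool_pos': array([0.18684666, 0.64790779, 0.24866345]), 'tcp_rot': array([-0.43961887, -3.11026984,  0.00346996]), 'wrist_force': array([0.22380532, 0.0993952 , 0.51485416]), 'torque': array([ 0.02566154, -0.00958282, -0.00169807]), 'width': 0.9994863322665472}
scene {'fx': 355.91509140755704, 'fy': 355.91509140755704, 'cx': 251.74794250589088, 'cy': 192.85654945873173, 'distortion': array([-0.00933473,  0.        ,  0.        ,  0.        ,  0.        ]), 'origin': array([0.9739776 , 0.78151142, 0.78845293]), 'attitude': array([-0.63095153, -2.56199863,  1.2406396 ])}
top {'fx': 369.5317041120291, 'fy': 369.5317041120291, 'cx': 262.81633185854776, 'cy': 191.5506179457314, 'distortion': array([-0.04524012,  0.        ,  0.        ,  0.        ,  0.        ]), 'origin': array([0.48888399, 0.04468602, 1.10957541]), 'attitude': array([-2.22155562,  2.16207521, -0.08520357])}
wrist {'fx': 272.9182786112819, 'fy': 272.9182786112819, 'cx': 258.0275358027514, 'cy': 192.3063369406279, 'distortion': array([-0.00767486,  0.        ,  0.        ,  0.        ,  0.        ]), 'origin': array([0.11857216, 0.66955695, 0.37186465]), 'attitude': array([2.31824055, 1.74663592, 0.24798765])}
```

View pics/top0.png

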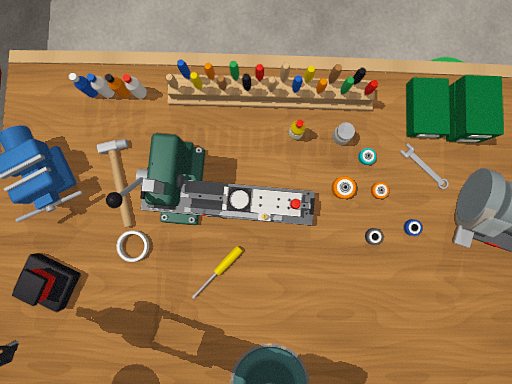

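View pics/scene0.png

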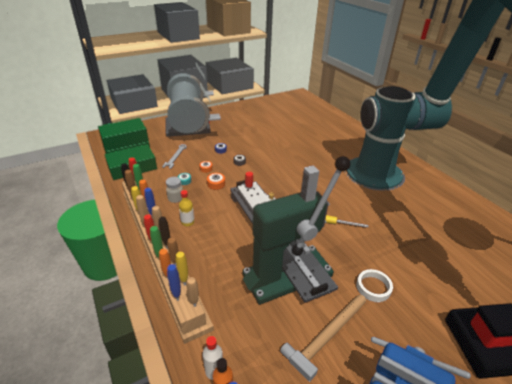

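View pics/wrist0.png

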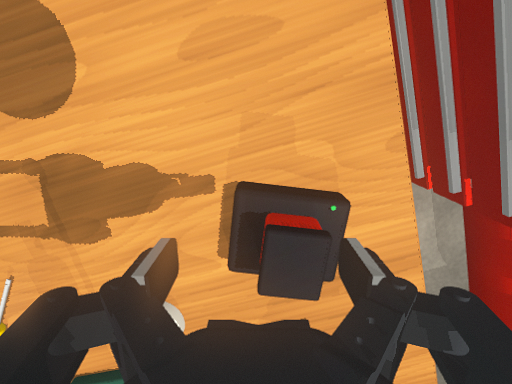

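The top view shows these that could be taken for the wheel: a large orange one (344,187), a small orange one (380,190) and a turquoise one (368,156). The bare blue wheel (413,227) and grey wheel (374,236) are also there. By the description it is the small orange one at (380,190). The shuttle is out to the right, with its nest at about (240,200) and its red handle at about (295,204).

```bash
cat > m.py <<'E'
from h import *
im=cv2.imread('pics/top0.png'); info=bot.camera_info('top')
hsv=cv2.cvtColor(im,cv2.COLOR_BGR2HSV)
def blobs(m,box):
    x0,y0,x1,y1=box; z=np.zeros_like(m); z[y0:y1,x0:x1]=m[y0:y1,x0:x1]
    n,l,s,c=cv2.connectedComponentsWithStats(z)
    return [(s[i],c[i]) for i in range(1,n) if s[i,4]>8]
org=cv2.inRange(hsv,(5,190,180),(20,255,255)); red=cv2.inRange(hsv,(0,170,120),(4,255,255))|cv2.inRange(hsv,(174,170,120),(180,255,255))
for s,c in blobs(org,(325,170,400,205)): print('org',s,(s[0]+s[2]/2-.5,s[1]+s[3]/2-.5),onz(info,(s[0]+s[2]/2-.5,s[1]+s[3]/2-.5),.024))
for s,c in blobs(red,(220,180,325,225)): print('red',s,c,onz(info,c,.125))
g=cv2.cvtColor(im,cv2.COLOR_BGR2GRAY)
big=cv2.resize(im[130:240,125:325],None,fx=4,fy=4,interpolation=cv2.INTER_CUBIC); cv2.imwrite('pics/crop1.png',big)
cv2.imwrite('pics/crop2.png',cv2.resize(im[140:250,325:435],None,fx=5,fy=5,interpolation=cv2.INTER_CUBIC))
E
python3 m.py
```

```text
org [333 176  23  23 183] (np.float64(344.0), np.float64(187.0)) [ 0.58248174 -0.20539931  0.024     ]
org [372 182  17  16  95] (np.float64(380.0), np.float64(189.5)) [ 0.57804562 -0.31321141  0.024     ]
red [291 199   9  10  73] [295.01369863 203.43835616] [ 0.5261139  -0.05126371  0.125     ]
```

View pics/crop1.png

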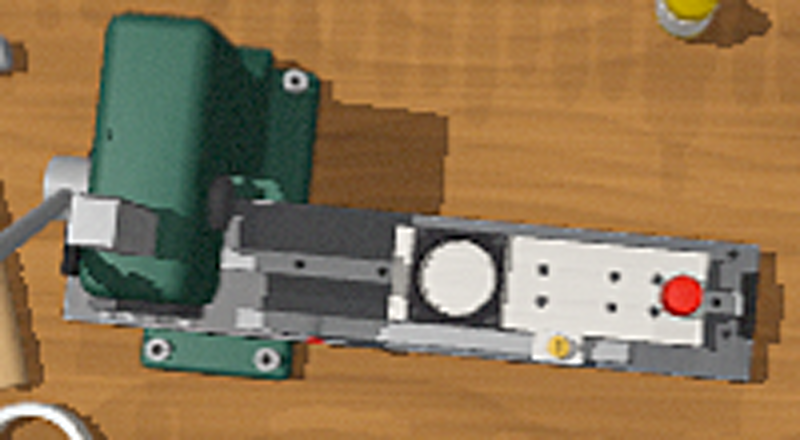

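View pics/crop2.png

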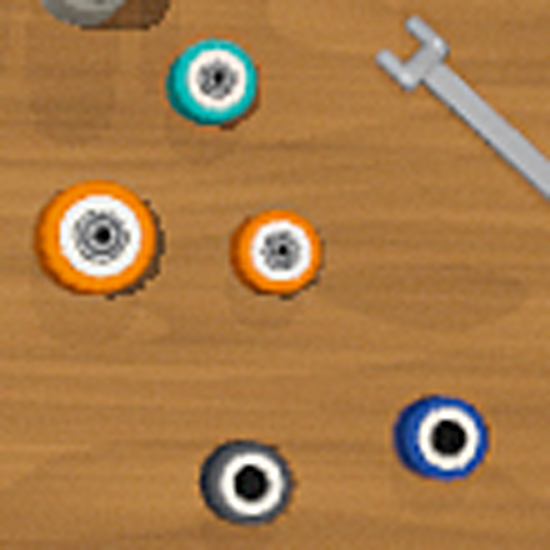

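Crop 2 confirms the choice: the small orange wheel (centre 282,250 in the crop) is 17 px across, about 50 mm, with a bearing showing. The large orange one is 68 mm, and the turquoise one is excluded. Crop 1 shows the empty nest at (457,278) and the red handle at (683,295).

Run:
```python
from h import *
info=bot.camera_info('top')
c=lambda u,v:(125+(u+.5)/4-.5,130+(v+.5)/4-.5)
n=onz(info,c(457,278),.08); h=onz(info,(295.0,203.4),.125)
d=n-h; print('nest',n,'handle',h,'dist',np.hypot(*d[:2]),'yaw',np.degrees(np.arctan2(-d[0],d[1])))
# rail edges for yaw: bed lower/upper edges at z=.04
a=onz(info,c(750,381),.04);b=onz(info,c(65,318),.04); d2=b-a; print('bedlen',np.hypot(*d2[:2]),np.degrees(np.arctan2(-d2[0],d2[1])))
w=np.array([.57805,-.31321])
print('ballplunger',onz(info,c(559,346),.085),'redmark',onz(info,c(315,340),.052))
s=bot.read_state(); Rm=R.from_rotvec(s['tcp_rot']).as_matrix(); print(Rm.round(3)); 
t=np.array([w[0],w[1],.16]); print('delta tool /0.25',Rm.T@(t-s['tool_pos'])/.25)
```

```text
nest [0.53559013 0.10120235 0.08      ] handle [ 0.52621527 -0.05122494  0.125     ] dist 0.1527153156982199 yaw -3.5194774355767375
bedlen 0.49778141894744476 -3.6750956465331686
ballplunger [0.4902226  0.02896717 0.085     ] redmark [0.4897948  0.20269718 0.052     ]
[[-0.961  0.277 -0.001]
 [ 0.277  0.961 -0.002]
 [ 0.    -0.002 -1.   ]]
delta tool /0.25 [-2.56883635 -3.26031556  0.36129981]
```

Emit:
carry_out --series '[{"delta_pos": [-0.64,-0.81,-0.1],"rot": [0,0,0],"hand": -1},{"delta_pos": [-0.64,-0.81,-0.1],"rot": [0,0,0],"hand": -1},{"delta_pos": [-0.64,-0.81,-0.1],"rot": [0,0,0],"hand": -1},{"delta_pos": [-0.64,-0.81,-0.1],"rot": [0,0,0],"hand": -1},{"delta_pos": [-0.64,-0.81,-0.1],"rot": [0,0,0],"hand": -1},{"delta_pos": [-0.64,-0.81,-0.1],"rot": [0,0,0],"hand": -1}]'

```text
time: 0.9
tool_pos: [0.2848, 0.4091, 0.2744]
tcp_rot: [-0.442, -3.11, 0.001]
wrist_force: [-0.2, -0.5, 0.1]
width: 0.997
```

Emit:
carry_out --series '[{"delta_pos": [-0.64,-0.81,0],"rot": [0,0,0],"hand": -1},{"delta_pos": [-0.64,-0.81,0],"rot": [0,0,0],"hand": -1},{"delta_pos": [-0.64,-0.81,0],"rot": [0,0,0],"hand": -1},{"delta_pos": [-0.64,-0.81,0],"rot": [0,0,0],"hand": -1},{"delta_pos": [-0.64,-0.81,0],"rot": [0,0,0],"hand": -1},{"delta_pos": [-0.64,-0.81,0],"rot": [0,0,0],"hand": -1}]'

```text
time: 1.65
tool_pos: [0.3822, 0.171, 0.2744]
tcp_rot: [-0.443, -3.109, -0.0]
wrist_force: [0.2, -0.1, 0.0]
width: 0.999
```

Emit:
carry_out --series '[{"delta_pos": [-0.64,-0.81,0],"rot": [0,0,0],"hand": -1},{"delta_pos": [-0.64,-0.81,0],"rot": [0,0,0],"hand": -1},{"delta_pos": [-0.64,-0.81,0],"rot": [0,0,0],"hand": -1},{"delta_pos": [-0.64,-0.81,0],"rot": [0,0,0],"hand": -1},{"delta_pos": [-0.64,-0.81,0],"rot": [0,0,0],"hand": -1},{"delta_pos": [-0.64,-0.81,0],"rot": [0,0,0],"hand": -1}]'

```text
time: 2.4
tool_pos: [0.4797, -0.0664, 0.2736]
tcp_rot: [-0.441, -3.108, -0.002]
wrist_force: [-0.5, -0.4, -0.4]
width: 0.997
```

Emit:
carry_out --series '[{"delta_pos": [-0.65,-0.84,0.2],"rot": [0,0,-0.278],"hand": -1},{"delta_pos": [-0.65,-0.84,0.2],"rot": [0,0,-0.278],"hand": -1},{"delta_pos": [-0.65,-0.84,0.2],"rot": [0,0,-0.278],"hand": -1},{"delta_pos": [-0.65,-0.84,0.46],"rot": [0,0,-0.278],"hand": -1},{"delta_pos": [-0.65,-0.84,0.46],"rot": [0,0,-0.278],"hand": -1},{"delta_pos": [-0.65,-0.84,0.46],"rot": [0,0,-0.278],"hand": -1},{"delta_pos": [-0.65,-0.84,0.46],"rot": [0,0,-0.278],"hand": -1}]'

```text
time: 3.28
tool_pos: [0.578, -0.3105, 0.1582]
tcp_rot: [-0.096, -3.137, -0.004]
wrist_force: [-0.4, -0.2, -0.6]
width: 1.001
```

Run:
```python
from h import *
im,i=snap('wrist','w1'); s=bot.read_state(); print(s['tool_pos'],s['tcp_rot'])
hsv=cv2.cvtColor(im,cv2.COLOR_RGB2HSV); m=cv2.inRange(hsv,(5,190,150),(20,255,255))
n,l,st,c=cv2.connectedComponentsWithStats(m)
for k in range(1,n):
    if st[k,4]>60:
        cn=max(cv2.findContours((l==k).astype('uint8'),0,2)[0],key=cv2.contourArea)
        (e,ax,an)=cv2.fitEllipse(cn); print(st[k],e,ax,onz(i,e,.015))
```

```text
[ 0.57832787 -0.31091908  0.15948191] [-9.56300678e-02 -3.13909909e+00 -2.19949698e-03]
[ 327  150   76   71 1762] (364.18896484375, 184.6974334716797) (69.42542266845703, 74.97240447998047) [ 0.5829306  -0.20127835  0.015     ]
[ 228  160   51   52 1033] (252.9035186767578, 185.72865295410156) (49.774078369140625, 51.140480041503906) [ 0.5771958 -0.3136389  0.015    ]
```

View pics/w1.png

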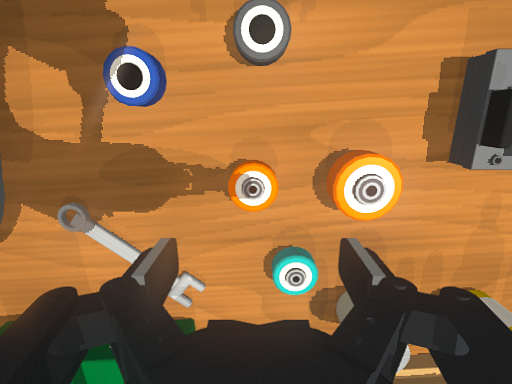

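The wheel measures (0.577,-0.314) in the wrist view at pixel (253,186), which agrees with the top view to 1 mm. I'll descend and grip it high on the tread.

Emit:
carry_out --series '[{"delta_pos": [0.003,-0.01,0.25],"rot": [0,0,0],"hand": -1},{"delta_pos": [0.003,-0.01,0.4],"rot": [0,0,0],"hand": -1},{"delta_pos": [0.003,-0.01,0.48],"rot": [0,0,0],"hand": -1},{"delta_pos": [0.003,-0.01,0.522],"rot": [0,0,0],"hand": -1},{"delta_pos": [0.003,-0.01,0.522],"rot": [0,0,0],"hand": -1},{"delta_pos": [0.003,-0.01,0.522],"rot": [0,0,0],"hand": 0.1},{"delta_pos": [0.003,-0.01,0.522],"rot": [0,0,0],"hand": 1},{"delta_pos": [0.003,-0.01,0.522],"rot": [0,0,0],"hand": 1},{"delta_pos": [0.003,-0.01,0.522],"rot": [0,0,0],"hand": 1},{"delta_pos": [0.003,-0.01,0.522],"rot": [0,0,0],"hand": 1},{"delta_pos": [0.003,-0.01,0.522],"rot": [0,0,0],"hand": 1}]' --squeeze 40

```text
time: 4.7
tool_pos: [0.5785, -0.314, 0.0309]
tcp_rot: [0.096, 3.138, -0.0]
wrist_force: [0.3, 0.5, 7.1]
width: 0.562
```

Run:
```python
from h import *
im,i=snap('wrist','w2'); s=bot.read_state(); print(s['tool_pos'],s['tcp_rot'],s['wrist_force'],s['width'])
```

```text
[ 0.57852005 -0.31401839  0.03089689] [ 9.58855394e-02  3.13852646e+00 -7.58006032e-05] [-0.88277756 -0.27089935  7.16695231] 0.5626807454902146
```

View pics/w2.png

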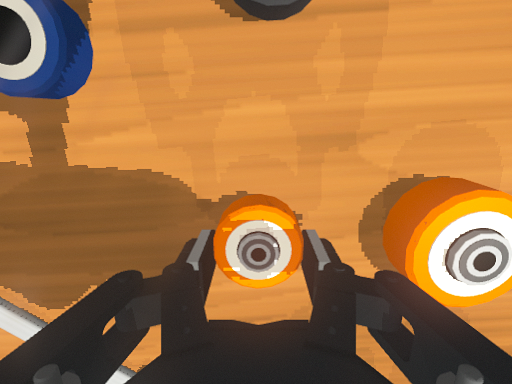

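The wheel is held between the pads at (258,250), and the width of 48 mm fits its size. I'll lift it and carry it over the nest.

Emit:
carry_out --series '[{"delta_pos": [0,0,-0.2],"rot": [0,0,0],"hand": 1},{"delta_pos": [0,0,-0.45],"rot": [0,0,0],"hand": 1},{"delta_pos": [0.02,0.1,-0.7],"rot": [0,0,0],"hand": 1},{"delta_pos": [0.06,0.35,-0.76],"rot": [0,0,0],"hand": 1},{"delta_pos": [0.1,0.6,-0.76],"rot": [0,0,0],"hand": 1},{"delta_pos": [0.136,0.824,-0.76],"rot": [0,0,0],"hand": 1},{"delta_pos": [0.136,0.824,-0.76],"rot": [0,0,0],"hand": 1}]'

```text
time: 5.62
tool_pos: [0.5559, -0.1023, 0.2208]
tcp_rot: [0.088, 3.139, 0.002]
wrist_force: [0.8, -0.0, -0.5]
width: 0.565
```

Emit:
carry_out --series '[{"delta_pos": [0.04,0.24,0],"rot": [0,0,0],"hand": 1},{"delta_pos": [0.08,0.48,0],"rot": [0,0,0],"hand": 1},{"delta_pos": [0.12,0.7,0],"rot": [0,0,0],"hand": 1},{"delta_pos": [0.136,0.824,0],"rot": [0,0,0],"hand": 1},{"delta_pos": [0.136,0.824,0],"rot": [0,0,0],"hand": 1},{"delta_pos": [0.136,0.824,0],"rot": [0,0,0],"hand": 1}]'

```text
time: 6.38
tool_pos: [0.5337, 0.1042, 0.2209]
tcp_rot: [0.089, 3.139, 0.001]
wrist_force: [-0.1, -0.2, -2.1]
width: 0.562
```

```bash
cat > n.py <<'E'
from h import *
import sys
im,i=snap('wrist',sys.argv[1]); s=bot.read_state(); print(s['time'],s['tool_pos'],s['tcp_rot'],s['wrist_force'],s['width'])
E
python3 n.py w3
```

```text
6.425 [0.53372175 0.10397489 0.22089051] [8.99260650e-02 3.13951585e+00 9.01023989e-04] [ 0.09762308 -0.48997963 -1.15964814] 0.5629016931936355
```

View pics/w3.png

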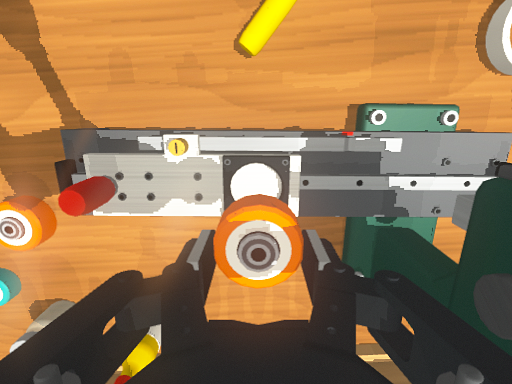

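Run:
```python
from h import *
i=bot.camera_info('wrist'); im=cv2.imread('pics/w3.png')
cv2.imwrite('pics/c3.png',cv2.resize(im[120:290,190:320],None,fx=4.5,fy=3.5,interpolation=cv2.INTER_CUBIC))
g=cv2.cvtColor(im,cv2.COLOR_BGR2GRAY)
# bearing bore/hub ellipse via white hub
for v in (170,176,182,188,194): print(v,[int(x) for x in g[v,218:296]])
hub=(cv2.inRange(cv2.cvtColor(im,cv2.COLOR_BGR2HSV),(0,0,200),(180,60,255)));hub[:215]=0;hub[290:]=0;hub[:,:215]=0;hub[:,302:]=0
pts=cv2.findNonZero(hub); e=cv2.fitEllipse(cv2.convexHull(pts)); print(e, onz(i,e[0],.2139))
```

```text
170 [206, 204, 205, 210, 171, 89, 78, 86, 89, 89, 90, 88, 89, 86, 89, 89, 87, 80, 93, 188, 255, 255, 255, 255, 255, 255, 255, 255, 255, 255, 255, 255, 255, 255, 255, 255, 255, 255, 255, 255, 255, 255, 255, 255, 255, 255, 255, 255, 255, 255, 255, 255, 255, 231, 236, 209, 128, 91, 82, 88, 91, 94, 93, 93, 93, 92, 92, 98, 97, 89, 83, 154, 254, 255, 255, 255, 255, 255]
176 [197, 197, 197, 201, 165, 88, 81, 83, 82, 82, 84, 81, 82, 77, 125, 253, 255, 255, 255, 254, 254, 254, 254, 254, 254, 254, 254, 254, 254, 254, 255, 255, 254, 255, 255, 255, 255, 255, 255, 255, 255, 255, 255, 255, 255, 255, 255, 255, 255, 255, 255, 255, 255, 255, 255, 255, 255, 253, 203, 207, 186, 123, 78, 86, 93, 91, 93, 92, 93, 91, 87, 136, 192, 206, 204, 203, 203, 203]
182 [196, 197, 197, 201, 175, 107, 80, 83, 83, 84, 82, 79, 93, 246, 255, 255, 254, 254, 254, 254, 254, 254, 254, 254, 254, 254, 254, 254, 254, 254, 254, 254, 254, 254, 254, 254, 254, 254, 254, 254, 254, 254, 254, 254, 254, 254, 254, 254, 254, 254, 254, 254, 254, 254, 254, 254, 254, 255, 255, 252, 198, 203, 208, 163, 74, 84, 90, 93, 92, 90, 86, 159, 205, 
[... 223 characters left out ...]
 254, 254, 254, 254, 254, 254, 254, 254, 254, 254, 254, 254, 254, 254, 254, 254, 254, 254, 255, 255, 252, 192, 190, 150, 84, 83, 87, 94, 94, 90, 99, 162, 201, 195, 194, 196, 195, 195]
194 [199, 200, 198, 201, 206, 163, 77, 82, 84, 84, 84, 81, 74, 125, 244, 255, 254, 254, 254, 254, 254, 254, 254, 254, 255, 255, 255, 255, 255, 255, 255, 255, 255, 255, 255, 255, 248, 235, 208, 188, 141, 116, 138, 160, 216, 249, 255, 255, 255, 255, 255, 255, 255, 255, 255, 255, 255, 255, 248, 181, 186, 188, 149, 76, 81, 85, 91, 92, 91, 87, 123, 206, 225, 204, 203, 203, 204, 204]
((256.1272888183594, 217.991943359375), (81.85802459716797, 124.17914581298828), 175.91476440429688) [0.51432939 0.10572386 0.2139    ]
```

View pics/c3.png

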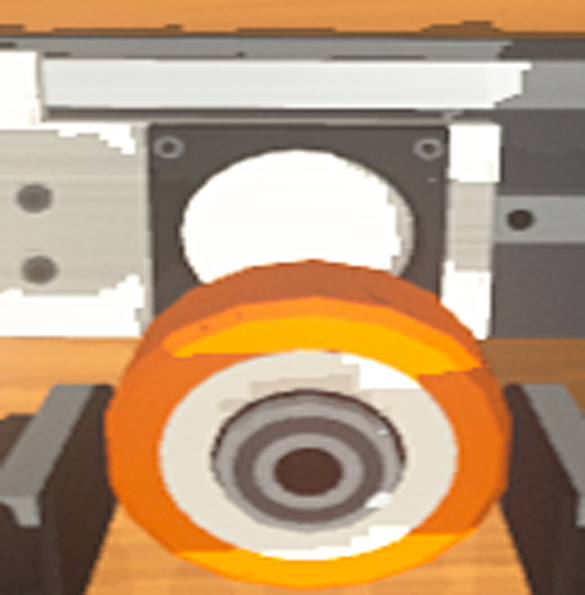

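Run:
```python
from h import *
from scipy.optimize import least_squares
i=bot.camera_info('wrist'); s=bot.read_state(); T=s['tool_pos']
px=[(236.7,170),(274.3,170),(232.2,176),(279.2,176),(230.6,182),(281.7,182),(230.3,188),(281.7,188),(231.5,194),(280.5,194),(256.5,162.8)]
P=np.array([onz(i,p,.080)[:2] for p in px])
f=least_squares(lambda q:np.hypot(*(P-q[:2]).T)-q[2],[.535,.1,.027]); print('hole',f.x,f.fun.round(4))
a=onz(i,(223.3,155.4),.082);b=onz(i,(289.3,155.4),.082); d=b-a; L=np.hypot(*d[:2]); u=d[:2]/L
c=(a+b)[:2]/2+np.array([u[1],-u[0]])*.033; print('block',L,c,'alt',(a+b)[:2]/2-np.array([u[1],-u[0]])*.033,'yaw',np.degrees(np.arctan2(-u[0],u[1])))
zb=T[2]-.0309
print('hub',onz(i,(258.8,250),zb+.024),'bearing',onz(i,(258.7,254.3),zb+.028),'tcp',T,'hub width',np.linalg.norm(onz(i,(226,250),zb+.024)-onz(i,(291.5,250),zb+.024)))
print('tread',np.linalg.norm(onz(i,(190+107/4.5,250),zb+.02)-onz(i,(190+510/4.5,250),zb+.02)))
print('axis tool z',R.from_rotvec(s['tcp_rot']).as_matrix())
```

```text
hole [0.53510888 0.10351174 0.02586684] [ 0.0003 -0.0003  0.0005  0.0002  0.0001  0.0005 -0.0002 -0.     -0.0003
 -0.0002 -0.0006]
block 0.063513883929852 [0.5353199  0.10394334] alt [0.46942442 0.1076562 ] yaw -3.224901726436412
hub [0.532507   0.10608343 0.21399051] bearing [0.5328136  0.10600108 0.21799051] tcp [0.53372175 0.10397489 0.22089051] hub width 0.03467441848882864
tread 0.04887324261724444
axis tool z [[-9.98360158e-01  5.72393797e-02  8.05153070e-04]
 [ 5.72398325e-02  9.98360305e-01  5.50926762e-04]
 [-7.72298158e-04  5.96110156e-04 -9.99999524e-01]]
```

Emit:
carry_out --series '[{"delta_pos": [-0.0105,-0.0095,0.2],"rot": [0,0,0],"hand": 1},{"delta_pos": [-0.0105,-0.0095,0.32],"rot": [0,0,0],"hand": 1},{"delta_pos": [-0.0105,-0.0095,0.36],"rot": [0,0,0],"hand": 1},{"delta_pos": [-0.0105,-0.0095,0.36],"rot": [0,0,0],"hand": 1},{"delta_pos": [-0.0105,-0.0095,0.36],"rot": [0,0,0],"hand": 1}]'

```text
time: 7.05
tool_pos: [0.5378, 0.1013, 0.1326]
tcp_rot: [0.091, 3.136, 0.002]
wrist_force: [-0.2, -0.6, -0.5]
width: 0.56
```

```bash
python3 n.py w4
python3 - <<'E'
import cv2
im=cv2.imread('pics/w4.png')
cv2.imwrite('pics/c4.png',cv2.resize(im[150:300,180:340],None,fx=4,fy=4,interpolation=cv2.INTER_CUBIC))
E
```

```text
7.1 [0.53777011 0.10146716 0.13274776] [9.02827591e-02 3.13626796e+00 1.69503936e-03] [ 0.56101672  0.08740139 -0.90837752] 0.5616890773990741
```

View pics/c4.png

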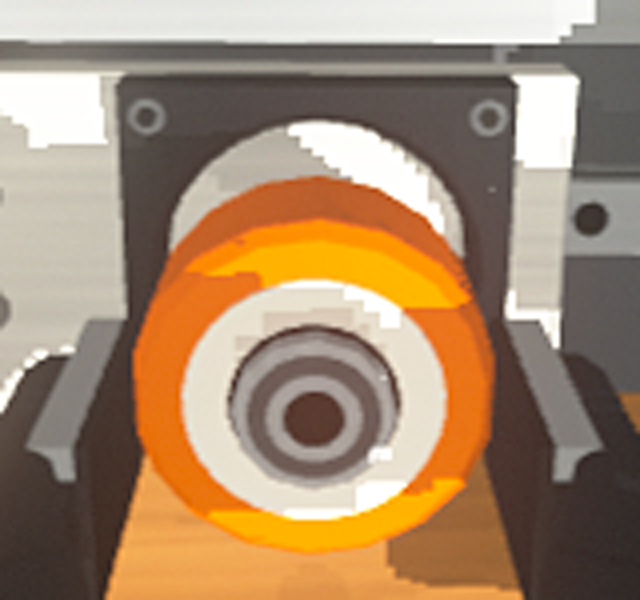

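```bash
cat > rel.py <<'E'
from h import *
from scipy.optimize import least_squares
i=bot.camera_info('wrist'); s=bot.read_state(); T=s['tool_pos']
C=lambda u,v:(180+(u+.5)/4-.5,150+(v+.5)/4-.5)
P=np.array([onz(i,C(*p),.080)[:2] for p in [(170,230),(462,230),(317,120),(240,145),(400,147),(190,188),(447,192)]])
f=least_squares(lambda q:np.hypot(*(P-q[:2]).T)-q[2],[.535,.1,.027]); print('hole',f.x,f.fun.round(4))
a=onz(i,C(120,80),.082);b=onz(i,C(515,80),.082); d=b-a; L=np.hypot(*d[:2]); u=d[:2]/L
print('block',L,(a+b)[:2]/2+np.array([u[1],-u[0]])*.033)
zb=T[2]-.0309
print('hub',onz(i,C(314.5,400),zb+.024),'bearing',onz(i,C(314,412),zb+.028),'tcp',T)
E
python3 rel.py
```

```text
hole [0.53584148 0.10380682 0.02582165] [ 0.0001 -0.0001  0.0004 -0.0004 -0.0001 -0.      0.0001]
block 0.0639605290542473 [0.53544365 0.10392378]
hub [0.53633969 0.10330274 0.12584776] bearing [0.53589057 0.10325515 0.12984776] tcp [0.53777011 0.10146716 0.13274776]
```

Relative offsets are under 0.6 mm, so I'll go down.

Emit:
carry_out --series '[{"delta_pos": [0.001,0.002,0.04],"rot": [0,0,0],"hand": 1},{"delta_pos": [0.001,0.002,0.07],"rot": [0,0,0],"hand": 1},{"delta_pos": [0.001,0.002,0.09],"rot": [0,0,0],"hand": 1},{"delta_pos": [0.001,0.002,0.104],"rot": [0,0,0],"hand": 1},{"delta_pos": [0.001,0.002,0.104],"rot": [0,0,0],"hand": 1}]'

```text
time: 7.72
tool_pos: [0.5373, 0.102, 0.1062]
tcp_rot: [0.09, 3.137, 0.001]
wrist_force: [0.2, -1.9, -1.3]
width: 0.559
```

```bash
python3 n.py w5
```

```text
7.775 [0.53757656 0.10200707 0.10654839] [9.02972187e-02 3.13659804e+00 1.62385213e-03] [ 0.34029908 -0.44244004 -0.54173911] 0.558727538731882
```

View pics/w5.png

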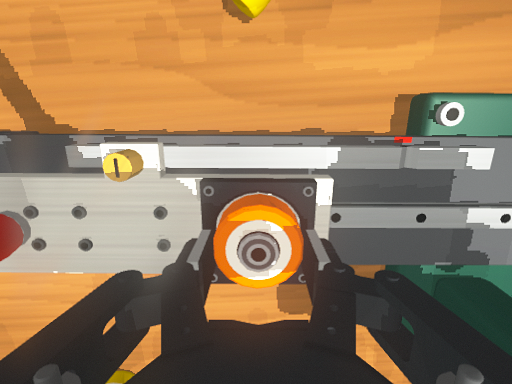

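Emit:
carry_out --series '[{"delta_pos": [0,0,0.008],"rot": [0,0,0],"hand": 1},{"delta_pos": [0,0,0.016],"rot": [0,0,0],"hand": 1},{"delta_pos": [0,0,0.018],"rot": [0,0,0],"hand": 1},{"delta_pos": [0,0,0.018],"rot": [0,0,0],"hand": 1}]'

```text
time: 8.28
tool_pos: [0.5378, 0.1021, 0.1029]
tcp_rot: [0.09, 3.136, 0.002]
wrist_force: [-2.1, -0.6, 5.1]
width: 0.562
```

Emit:
carry_out --series '[{"delta_pos": [0,0,0],"rot": [0,0,0],"hand": 0},{"delta_pos": [0,0,0],"rot": [0,0,0],"hand": -0.5},{"delta_pos": [0,0,0],"rot": [0,0,0],"hand": -0.8},{"delta_pos": [0,0,0],"rot": [0,0,0],"hand": -0.8},{"delta_pos": [0,0,-0.1],"rot": [0,0,0],"hand": -0.8},{"delta_pos": [0,0,-0.3],"rot": [0,0,0],"hand": -0.8},{"delta_pos": [0,0,-0.4],"rot": [0,0,0],"hand": -0.8},{"delta_pos": [0,0,-0.4],"rot": [0,0,0],"hand": -0.8}]'

```text
time: 9.28
tool_pos: [0.5394, 0.1022, 0.2057]
tcp_rot: [0.09, 3.13, 0.003]
wrist_force: [0.9, 1.1, -1.0]
width: 0.903
```

```bash
python3 n.py w6; python3 -c "
import sys
from h import *
snap('scene','s6')"
```

```text
9.325 [0.53801471 0.10200438 0.20359468] [9.01947613e-02 3.13397862e+00 2.20908088e-03] [-0.11449994  0.33147875 -0.5541781 ] 0.9000261349686517
```

View pics/w6.png

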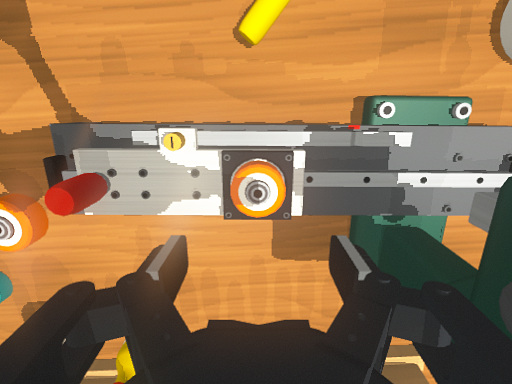

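The wheel sits concentric in the nest at (258,190), and it bottomed at TCP z 0.103 with 5 N, as expected. Next I'll measure the handle and the distance to the notch.

Run:
```python
from h import *
i=bot.camera_info('wrist'); im=cv2.imread('pics/w6.png')
cv2.imwrite('pics/c6.png',cv2.resize(im[85:235,30:480],None,fx=1.75,fy=3.5,interpolation=cv2.INTER_CUBIC))
hsv=cv2.cvtColor(im,cv2.COLOR_BGR2HSV)
red=cv2.inRange(hsv,(0,150,90),(5,255,255))|cv2.inRange(hsv,(174,150,90),(180,255,255))
n,l,st,c=cv2.connectedComponentsWithStats(red)
for k in range(1,n):
    if st[k,4]>5 and c[k][1]<230: print(st[k],c[k],onz(i,c[k],.052))
for nm,p,z in [('plunger',(172.5,141),.085),('footL',(362,110),.028),('footR',(472,110),.028),('wheel',(258,191),.1),('handle top',(60,197),.125)]: print(nm,onz(i,p,z))
```

```text
[348 125  12   4  47] [353.61702128 126.53191489] [0.48483201 0.20001921 0.052     ]
[  45  173   62   42 1802] [ 75.05493896 193.30577137] [ 0.53657186 -0.08819212  0.052     ]
plunger [0.48591588 0.03207874 0.085     ]
footL [0.47013186 0.21621758 0.028     ]
footR [0.4763517  0.33174473 0.028     ]
wheel [0.53096418 0.10395584 0.1       ]
handle top [ 0.51983941 -0.048276    0.125     ]
```

View pics/c6.png

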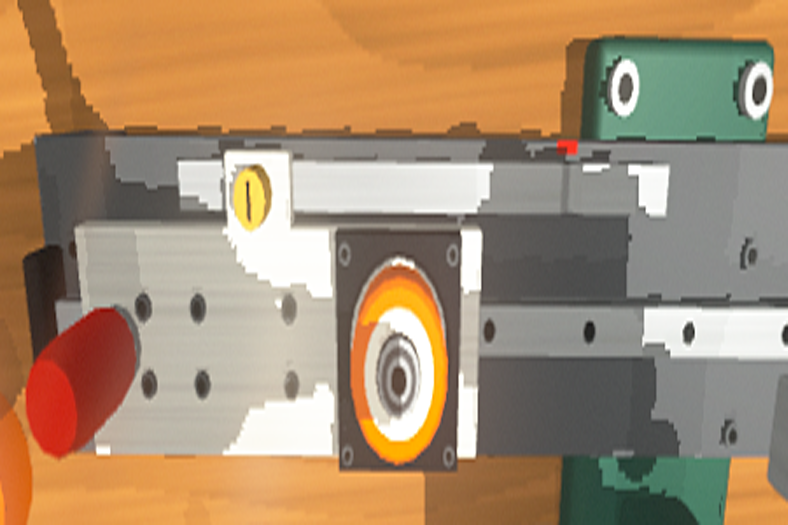

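View pics/s6.png

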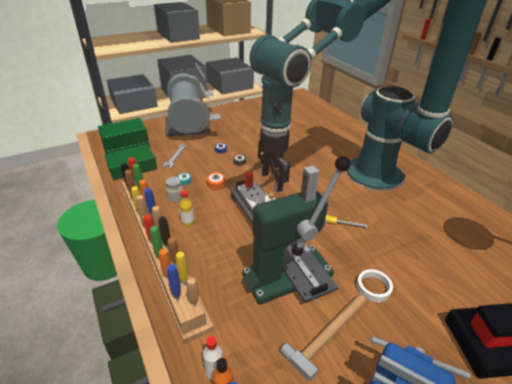

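Nest to ram is about 0.168 m: plunger to red mark gives 0.168, and the foot centre agrees. So the shuttle stands at about y = -0.17. Next I'll grip the handle, predicted at (0.526,-0.053).

Emit:
carry_out --series '[{"delta_pos": [0.009,-0.25,0],"rot": [0,0,0],"hand": -1},{"delta_pos": [0.009,-0.48,0],"rot": [0,0,0],"hand": -1},{"delta_pos": [0.009,-0.62,0],"rot": [0,0,0],"hand": -1},{"delta_pos": [0.009,-0.62,0],"rot": [0,0,0],"hand": -1},{"delta_pos": [0.009,-0.62,0],"rot": [0,0,0],"hand": -1}]'

```text
time: 10.0
tool_pos: [0.5249, -0.0522, 0.2003]
tcp_rot: [0.091, 3.14, 0.003]
wrist_force: [0.3, 1.0, 0.5]
width: 0.999
```

```bash
python3 n.py w7
```

```text
10.05 [ 0.52517311 -0.05183305  0.20066282] [8.96638609e-02 3.13904402e+00 2.73423115e-03] [-0.04400041  0.91383426  0.30910096] 1.0007090659136235
```

View pics/w7.png

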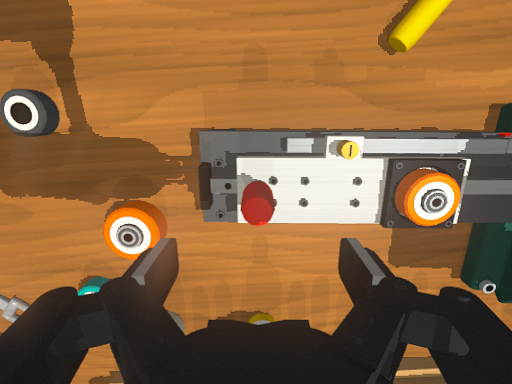

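The handle top at (258,207) lies in the jaws' mid column (258), so I'll go down and grip it.

Emit:
carry_out --series '[{"delta_pos": [0,-0.002,0.2],"rot": [0,0,0],"hand": -1},{"delta_pos": [0,-0.002,0.33],"rot": [0,0,0],"hand": -1},{"delta_pos": [0,-0.002,0.394],"rot": [0,0,0],"hand": -1},{"delta_pos": [0,-0.002,0.394],"rot": [0,0,0],"hand": -1},{"delta_pos": [0,-0.002,0.394],"rot": [0,0,0],"hand": 0.2},{"delta_pos": [0,-0.002,0.394],"rot": [0,0,0],"hand": 1},{"delta_pos": [0,-0.002,0.394],"rot": [0,0,0],"hand": 1},{"delta_pos": [0,-0.002,0.394],"rot": [0,0,0],"hand": 1},{"delta_pos": [0,-0.002,0.394],"rot": [0,0,0],"hand": 1},{"delta_pos": [0,-0.002,0.394],"rot": [0,0,0],"hand": 1},{"delta_pos": [0,-0.002,0.394],"rot": [0,0,0],"hand": 1}]' --squeeze 40

```text
time: 11.42
tool_pos: [0.526, -0.0524, 0.1034]
tcp_rot: [0.09, 3.137, 0.002]
wrist_force: [-2.1, -0.6, 4.8]
width: 0.319
```

```bash
python3 n.py w8
```

```text
11.475 [ 0.52601322 -0.05242805  0.10335737] [8.96231883e-02 3.13740367e+00 2.13080524e-03] [-1.55185553 -0.47013537  5.76579776] 0.3182663571338805
```

View pics/w8.png

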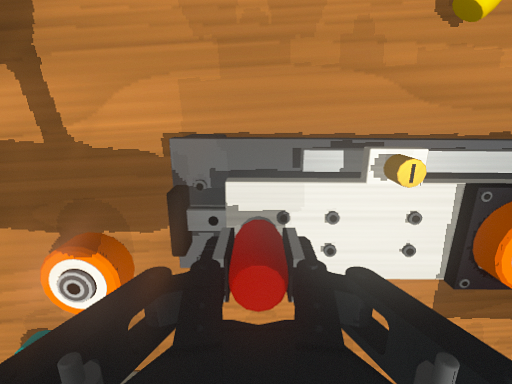

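Emit:
carry_out --series '[{"delta_pos": [0,0.05,0],"rot": [0,0,0],"hand": 1},{"delta_pos": [0,0.11,0],"rot": [0,0,0],"hand": 1},{"delta_pos": [-0.001,0.18,0],"rot": [0,0,0],"hand": 1},{"delta_pos": [-0.001,0.25,0],"rot": [0,0,0],"hand": 1},{"delta_pos": [-0.001,0.32,0],"rot": [0,0,0],"hand": 1},{"delta_pos": [-0.002,0.39,0],"rot": [0,0,0],"hand": 1},{"delta_pos": [-0.002,0.45,0],"rot": [0,0,0],"hand": 1},{"delta_pos": [-0.002,0.5,0],"rot": [0,0,0],"hand": 1},{"delta_pos": [-0.002,0.54,0],"rot": [0,0,0],"hand": 1},{"delta_pos": [-0.002,0.56,0],"rot": [0,0,0],"hand": 1},{"delta_pos": [-0.002,0.56,0],"rot": [0,0,0],"hand": 1}]'

```text
time: 12.85
tool_pos: [0.5348, 0.088, 0.1034]
tcp_rot: [0.089, 3.137, 0.004]
wrist_force: [2.7, 0.7, -3.7]
width: 0.316
```

```bash
python3 n.py w9
python3 - <<'E'
from h import *
im=cv2.imread('pics/w9.png'); cv2.imwrite('pics/c9.png',cv2.resize(im[110:230,300:512],None,fx=3.7,fy=4,interpolation=cv2.INTER_CUBIC))
E
```

```text
12.9 [0.53482437 0.08789706 0.10340864] [0.08951324 3.13666339 0.0036595 ] [ 4.60128682  1.65630452 -2.51003372] 0.3191002025607371
```

View pics/c9.png

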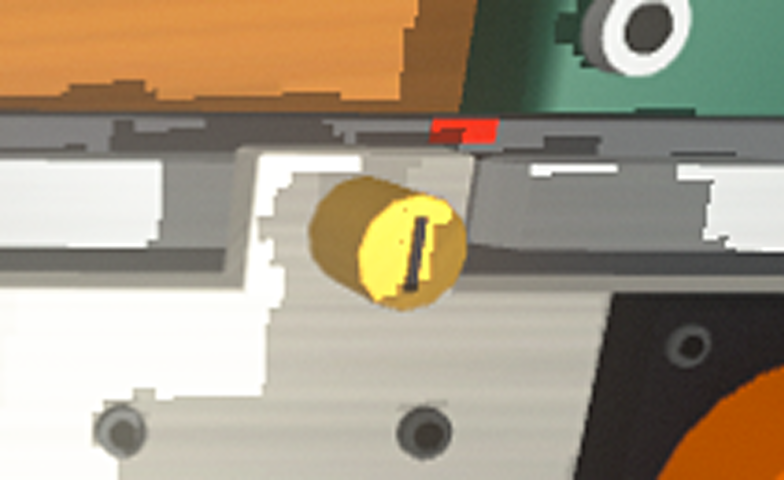

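Run:
```python
from h import *
i=bot.camera_info('wrist'); C=lambda u,v:(300+u/3.7,110+v/4)
for nm,p,z in [('mark',C(465,130),.052),('markL',C(432,130),.052),('markR',C(498,130),.052),('plunger top .092',C(412,252),.092),('.085',C(412,252),.085),('base .075',C(352,225),.075),('brktL',C(240,150),.074),('brktR',C(475,155),.074),('brktL72',C(240,150),.07),('brktR72',C(475,155),.07)]:
    P=onz(i,p,z); print(nm,P, 'along', P@[.0625,.998,0])
P=bot.read_state()['tool_pos'];print('tcp along',P@[.0625,.998,0])
```

```text
mark [0.48809481 0.19884337 0.052     ] along 0.2289516092114858
markL [0.48778373 0.19315337 0.052     ] along 0.22325354485442614
markR [0.4884057  0.20453946 0.052     ] along 0.2346557382746045
plunger top .092 [0.49736638 0.16912777 0.092     ] along 0.19987491218519776
.085 [0.49914156 0.17308612 0.085     ] along 0.20393629304994243
base .075 [0.49724374 0.16915088 0.075     ] along 0.1998903154233924
brktL [0.48587535 0.15185186 0.074     ] along 0.18191536215115542
brktR [0.48853155 0.1874307  0.074     ] along 0.21758905737932774
brktL72 [0.48646793 0.1533925  0.07      ] along 0.1834899652143099
brktR72 [0.48919392 0.18990605 0.07      ] along 0.22010085431415866
tcp along 0.12114778826076168
```

Ball to notch is about 28 mm (red mark along-rail 0.229 against plunger 0.200). I'll go 20 mm on, then creep while watching the force.

Emit:
carry_out --series '[{"delta_pos": [-0.002,0.03,0],"rot": [0,0,0],"hand": 1},{"delta_pos": [-0.002,0.06,0],"rot": [0,0,0],"hand": 1},{"delta_pos": [-0.002,0.08,0],"rot": [0,0,0],"hand": 1},{"delta_pos": [-0.002,0.08,0],"rot": [0,0,0],"hand": 1},{"delta_pos": [-0.002,0.08,0],"rot": [0,0,0],"hand": 1}]'

```text
time: 13.52
tool_pos: [0.5362, 0.1086, 0.1034]
tcp_rot: [0.089, 3.137, 0.005]
wrist_force: [-1.3, 1.3, 0.2]
width: 0.318
```

Emit:
carry_out --series '[{"delta_pos": [0,0.004,0],"rot": [0,0,0],"hand": 1},{"delta_pos": [0,0.008,0],"rot": [0,0,0],"hand": 1},{"delta_pos": [0,0.008,0],"rot": [0,0,0],"hand": 1}]'

```text
time: 13.9
tool_pos: [0.5363, 0.1105, 0.1034]
tcp_rot: [0.09, 3.137, 0.005]
wrist_force: [0.1, -0.7, 0.5]
width: 0.317
```

Emit:
carry_out --series '[{"delta_pos": [0,0.004,0],"rot": [0,0,0],"hand": 1},{"delta_pos": [0,0.008,0],"rot": [0,0,0],"hand": 1},{"delta_pos": [0,0.008,0],"rot": [0,0,0],"hand": 1}]'

```text
time: 14.28
tool_pos: [0.5364, 0.1127, 0.1034]
tcp_rot: [0.09, 3.137, 0.005]
wrist_force: [-0.1, -1.8, 0.5]
width: 0.318
```

Emit:
carry_out --series '[{"delta_pos": [0,0.005,0],"rot": [0,0,0],"hand": 1},{"delta_pos": [0,0.005,0],"rot": [0,0,0],"hand": 1}]'

```text
time: 14.52
tool_pos: [0.5365, 0.1142, 0.1034]
tcp_rot: [0.09, 3.137, 0.006]
wrist_force: [0.0, 0.2, -0.4]
width: 0.319
```

Emit:
carry_out --series '[{"delta_pos": [0,0.005,0],"rot": [0,0,0],"hand": 1},{"delta_pos": [0,0.005,0],"rot": [0,0,0],"hand": 1}]'

```text
time: 14.78
tool_pos: [0.5366, 0.116, 0.1034]
tcp_rot: [0.09, 3.137, 0.007]
wrist_force: [0.4, 1.8, -1.4]
width: 0.319
```

```bash
python3 n.py w10
python3 - <<'E'
from h import *
im=cv2.imread('pics/w10.png'); cv2.imwrite('pics/c10.png',cv2.resize(im[110:230,300:512],None,fx=3.7,fy=4,interpolation=cv2.INTER_CUBIC))
E
```

```text
14.825 [0.53660758 0.11603079 0.10338288] [0.08966792 3.13707167 0.00742155] [-0.82630756  2.89867789 -0.89370275] 0.3188659901918568
```

View pics/c10.png

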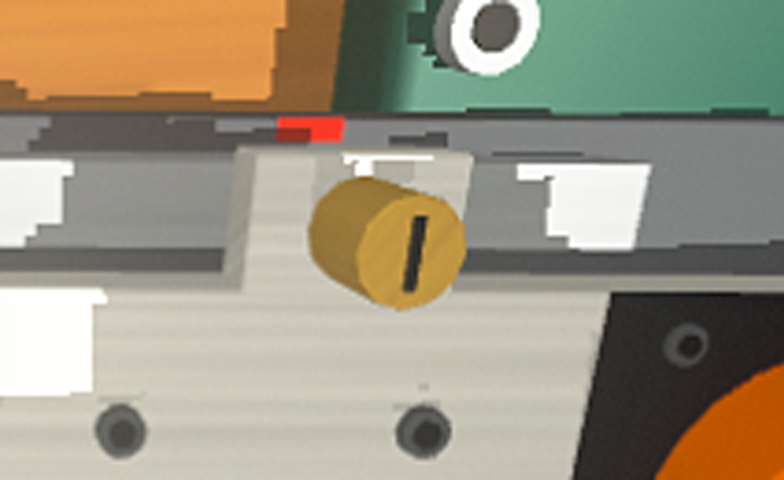

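The force has turned to +y (2–3 N), so the ball is being drawn in. I'll creep on to the balance point.

Emit:
carry_out --series '[{"delta_pos": [0,0.004,0],"rot": [0,0,0],"hand": 1},{"delta_pos": [0,0.004,0],"rot": [0,0,0],"hand": 1}]'

```text
time: 15.08
tool_pos: [0.5367, 0.1177, 0.1034]
tcp_rot: [0.09, 3.137, 0.009]
wrist_force: [0.4, 4.4, -2.0]
width: 0.321
```

```bash
cat > f.py <<'E'
from h import *
from time import sleep
F=[]
for _ in range(6):
    bot.read_camera('wrist'); s=bot.read_state(); F.append(np.r_[s['wrist_force'],s['tool_pos']])
F=np.array(F); print(s['time'],F.mean(0).round(4),'fy',F[:,1].round(1),s['width'])
E
python3 f.py
```

```text
15.375 [ 0.514   5.5483 -1.8541  0.5367  0.1177  0.1034] fy [6.1 6.2 5.8 4.8 4.7 5.6] 0.3171372796841525
```

Emit:
carry_out --series '[{"delta_pos": [0,0.003,0],"rot": [0,0,0],"hand": 1},{"delta_pos": [0,0.003,0],"rot": [0,0,0],"hand": 1}]'

```text
time: 15.62
tool_pos: [0.5368, 0.1191, 0.1034]
tcp_rot: [0.09, 3.137, 0.011]
wrist_force: [-0.2, 6.1, -1.8]
width: 0.318
```

```bash
python3 f.py
```

```text
15.925 [ 0.1932  5.9953 -1.6419  0.5368  0.1191  0.1034] fy [6.6 5.2 6.3 5.5 5.5 6.9] 0.3210809114188179
```

Emit:
carry_out --series '[{"delta_pos": [0,0.001,0],"rot": [0,0,0],"hand": 1},{"delta_pos": [0,0.001,0],"rot": [0,0,0],"hand": 1}]'

```text
time: 16.18
tool_pos: [0.5369, 0.1202, 0.1034]
tcp_rot: [0.09, 3.136, 0.013]
wrist_force: [0.4, 6.4, -2.2]
width: 0.314
```

```bash
python3 f.py
```

```text
16.475 [ 0.4997  6.8159 -1.8462  0.5369  0.1201  0.1034] fy [7.5 7.4 6.4 6.  7.  6.6] 0.31946453716686485
```

Emit:
carry_out --series '[{"delta_pos": [0,0.001,0],"rot": [0,0,0],"hand": 1},{"delta_pos": [0,0.001,0],"rot": [0,0,0],"hand": 1}]'

```text
time: 16.73
tool_pos: [0.5369, 0.1208, 0.1034]
tcp_rot: [0.09, 3.136, 0.013]
wrist_force: [0.3, 5.6, -1.8]
width: 0.318
```

```bash
python3 f.py; python3 n.py w11
python3 - <<'E'
from h import *
i=bot.camera_info('wrist')
im=cv2.imread('pics/w11.png'); cv2.imwrite('pics/c11.png',cv2.resize(im[110:230,300:512],None,fx=3.7,fy=4,interpolation=cv2.INTER_CUBIC))
hsv=cv2.cvtColor(im,cv2.COLOR_BGR2HSV); red=cv2.inRange(hsv,(0,150,90),(5,255,255))|cv2.inRange(hsv,(174,150,90),(180,255,255))
n,l,st,c=cv2.connectedComponentsWithStats(red)
for k in range(1,n):
    if 5<st[k,4]<200:
        P=onz(i,c[k],.052); print(st[k],c[k],P,'gap',P@[.0625,.998,0]-bot.read_state()['tool_pos']@[.0625,.998,0]-.080)
E
```

```text
17.025 [ 0.3612  5.7311 -1.3915  0.5369  0.1209  0.1034] fy [6.  5.8 5.8 5.7 5.2 5.9] 0.3218389526065745
17.075 [0.53693881 0.12085838 0.10341753] [0.08990282 3.13635459 0.01341281] [ 0.40064027  5.5028595  -1.87779725] 0.3178121323779964
[367 139  18   6 104] [375.66346154 141.50961538] [0.48791696 0.2004622  0.052     ] gap -0.0036192508704853826
```

View pics/c11.png

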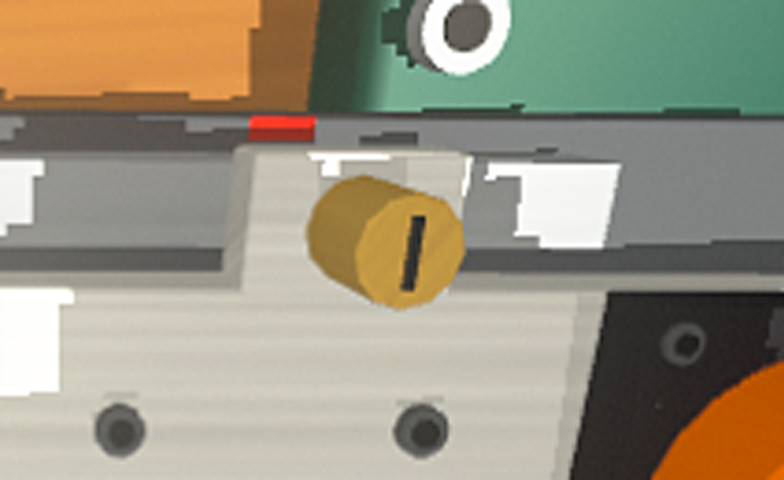

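The visual and force cues disagree by a few mm. The ball centres itself when loosely held, so I'll loosen the fingers around the handle and look.

Emit:
carry_out --series '[{"delta_pos": [0,0,0],"rot": [0,0,0],"hand": 0.2},{"delta_pos": [0,0,0],"rot": [0,0,0],"hand": 0.1},{"delta_pos": [0,0,0],"rot": [0,0,0],"hand": 0.1},{"delta_pos": [0,0,0],"rot": [0,0,0],"hand": 0.1}]'

```text
time: 17.58
tool_pos: [0.537, 0.1206, 0.1035]
tcp_rot: [0.09, 3.136, 0.013]
wrist_force: [-0.1, -0.5, -0.5]
width: 0.45
```

```bash
python3 f.py; python3 n.py w12
python3 - <<'E'
from h import *
i=bot.camera_info('wrist')
for w in('w11','w12'):
    im=cv2.imread(f'pics/{w}.png')
    hsv=cv2.cvtColor(im,cv2.COLOR_BGR2HSV); red=cv2.inRange(hsv,(0,150,50),(5,255,255))|cv2.inRange(hsv,(174,150,50),(180,255,255))
    n,l,st,c=cv2.connectedComponentsWithStats(red)
    for k in range(1,n):
        if st[k,4]>60: print(w,st[k],c[k])
    yel=cv2.inRange(hsv,(15,120,60),(32,255,255)); yel[:, :350]=0; yel[:140]=0; yel[195:]=0; yel[:,450:]=0
    print('plunger',cv2.boundingRect(cv2.findNonZero(yel)))
a,b=[cv2.imread(f'pics/{w}.png')[100:330,190:440] for w in('w11','w12')]
cv2.imwrite('pics/c12.png',cv2.resize(np.hstack([a,b]),None,fx=1.6,fy=2.4,interpolation=cv2.INTER_CUBIC))
E
```

```text
17.875 [ 0.076   0.4279 -0.3479  0.537   0.1208  0.1034] fy [ 0.6  0.5  0.8  1.5 -0.2 -0.7] 0.44446036877390876
17.925 [0.53692993 0.12084493 0.10339768] [0.08988778 3.13639178 0.01337176] [ 0.17663021  0.10494902 -0.04358672] 0.4499577069147975
w11 [367 139  18   6 104] [375.66346154 141.50961538]
w11 [ 228  220   61   91 4341] [258.07624971 266.72034094]
plunger (383, 154, 43, 33)
w12 [367 139  18   6 105] [375.74285714 141.53333333]
w12 [ 230  220   59   91 4257] [258.77613343 266.77989194]
plunger (384, 154, 42, 33)
```

View pics/c12.png

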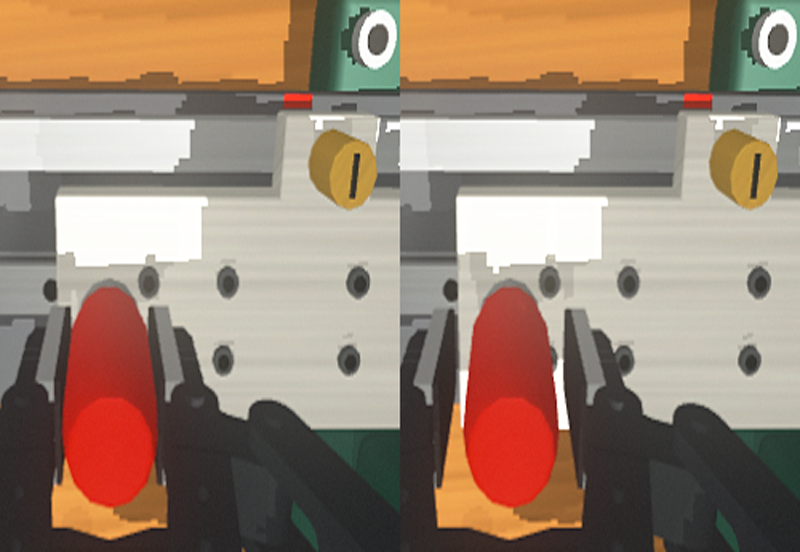

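On loosening, the shuttle slipped forward about 0.5 mm and the force vanished, so the ball is settled. I'll recentre by that 0.5 mm and close gently.

Emit:
carry_out --series '[{"delta_pos": [0,0.002,0],"rot": [0,0,0],"hand": 0.1},{"delta_pos": [0,0.002,0],"rot": [0,0,0],"hand": 0.3},{"delta_pos": [0,0.002,0],"rot": [0,0,0],"hand": 0.5},{"delta_pos": [0,0.002,0],"rot": [0,0,0],"hand": 1},{"delta_pos": [0,0.002,0],"rot": [0,0,0],"hand": 1},{"delta_pos": [0,0.002,0],"rot": [0,0,0],"hand": 1},{"delta_pos": [0,0.002,0],"rot": [0,0,0],"hand": 1}]' --squeeze 25

```text
time: 18.8
tool_pos: [0.537, 0.1213, 0.1035]
tcp_rot: [0.09, 3.136, 0.013]
wrist_force: [-1.3, -1.5, 2.2]
width: 0.321
```

```bash
python3 f.py; python3 n.py w13
python3 - <<'E'
from h import *
for w in('w11','w12','w13'):
    im=cv2.imread(f'pics/{w}.png'); hsv=cv2.cvtColor(im,cv2.COLOR_BGR2HSV)
    red=cv2.inRange(hsv,(0,150,50),(5,255,255))|cv2.inRange(hsv,(174,150,50),(180,255,255)); red[:,350:]=0
    m=np.array([[367,139]]) 
    yel=cv2.inRange(hsv,(15,120,60),(32,255,255)); yel[:, :350]=0; yel[:140]=0; yel[195:]=0; yel[:,450:]=0
    M=cv2.moments(yel,True); r=cv2.inRange(hsv,(0,150,90),(5,255,255)); r[:,:340]=0; Q=cv2.moments(r,True)
    print(w,'plunger-mark px',M['m10']/M['m00']-Q['m10']/Q['m00'],Q['m10']/Q['m00'])
snap('top','t13')
im=cv2.imread('pics/t13.png'); cv2.imwrite('pics/c13.png',cv2.resize(im[80:260,80:450],None,fx=2.1,fy=2.1,interpolation=cv2.INTER_CUBIC))
E
```

```text
19.1 [-1.0776 -0.6882  3.1814  0.537   0.1213  0.1035] fy [ 0.1 -0.9 -0.7 -0.7 -1.  -0.8] 0.3211919857976138
19.15 [0.53694704 0.12125113 0.10349609] [0.08974952 3.13641945 0.01312311] [-0.71815233 -1.63982728  4.75708527] 0.31818399616016907
w11 plunger-mark px 27.89786902286903 375.66346153846155
w12 plunger-mark px 28.378260869565224 375.74285714285713
w13 plunger-mark px 28.24838778258095 375.0873786407767
```

View pics/c13.png

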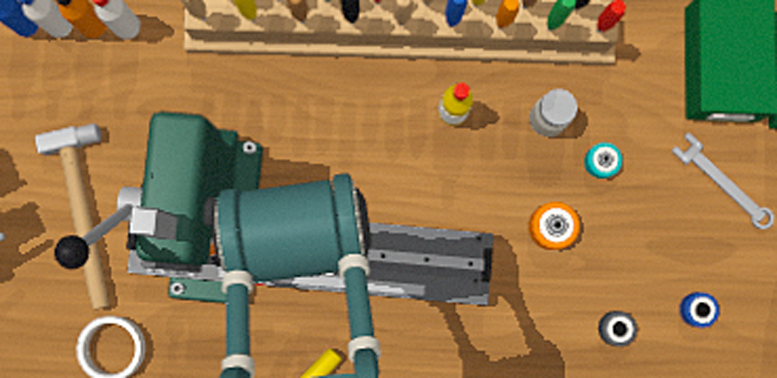

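View pics/w13.png

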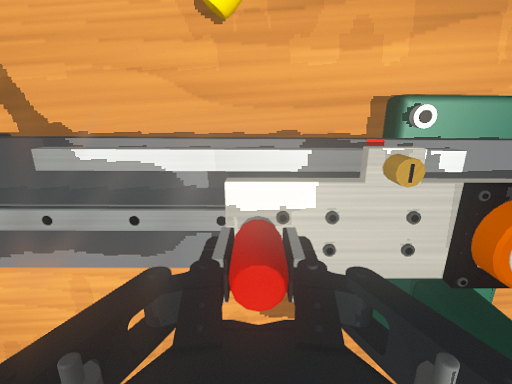

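The grip is nearly force-free (fy about -0.7 N). To check the detent, I'll push 1 mm forward, expecting a restoring -y force well below the 8 N break-out.

Emit:
carry_out --series '[{"delta_pos": [0,0.003,0],"rot": [0,0,0],"hand": 1},{"delta_pos": [0,0.003,0],"rot": [0,0,0],"hand": 1}]'

```text
time: 19.45
tool_pos: [0.537, 0.1215, 0.1035]
tcp_rot: [0.09, 3.137, 0.012]
wrist_force: [-1.7, -4.7, 4.1]
width: 0.316
```

```bash
python3 f.py
```

```text
19.75 [-1.2412 -4.9738  3.8164  0.537   0.1215  0.1035] fy [-4.4 -5.6 -4.7 -5.  -4.2 -5.9] 0.3211682697124954
```

The detent holds: -5 N with only 0.2 mm of motion, so the ball is in the notch. I'll relax back to the centre.

Emit:
carry_out --series '[{"delta_pos": [0,-0.001,0],"rot": [0,0,0],"hand": 1},{"delta_pos": [0,-0.001,0],"rot": [0,0,0],"hand": 1},{"delta_pos": [0,-0.001,0],"rot": [0,0,0],"hand": 1}]'

```text
time: 20.12
tool_pos: [0.537, 0.1214, 0.1035]
tcp_rot: [0.09, 3.136, 0.012]
wrist_force: [-0.6, -2.7, 3.9]
width: 0.325
```

```bash
python3 f.py; python3 -c "
from h import *
im,i=snap('scene','s14'); cv2.imwrite('pics/c14.png',cv2.resize(im[150:320,200:360,::-1],None,fx=3.5,fy=3.5,interpolation=cv2.INTER_CUBIC))"
```

```text
20.425 [-1.5941 -2.3063  3.5587  0.537   0.1214  0.1035] fy [-2.8 -2.  -2.  -2.1 -2.5 -2.5] 0.31920964797843776
```

View pics/c14.png

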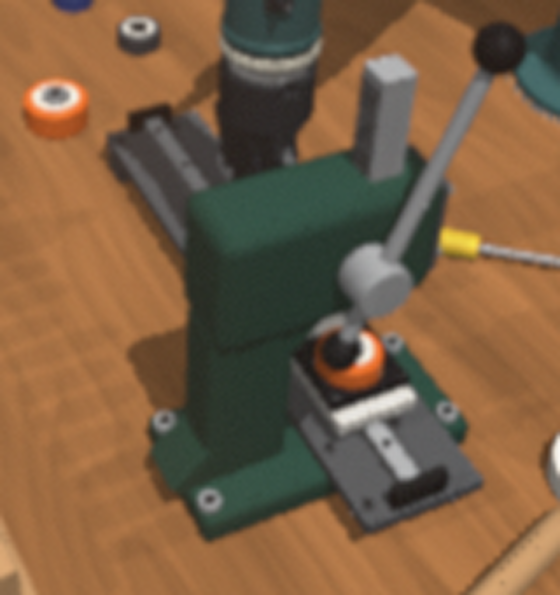

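The wheel is seated in the nest under the ram, and the remaining push is about 2 N, well below break-out. I'm handing in.

```bash
python3 -c "
from workcell import bot
print(bot.finish_job())"
```

```text
the job is handed in; nothing more can be done
None
```

The job is handed in at about 20.5 s of the 51 s allowed. The small orange wheel is in the nest, bearing up. The shuttle is under the ram with its ball in the notch, and the gripper is still holding the red handle at 25 N.

- **Wheel:** it bottomed at the expected height (TCP z 0.103 m, about 5 N). It looked concentric in the nest after release, and it shows under the ram in the last scene picture.
- **Ball in the notch:**
  - Approaching, the ball pulled the shuttle forward with up to 7 N.
  - When I loosened the grip, the shuttle slipped forward about 0.5 mm and that force vanished.
  - After regripping, a trial push forward met -5 N within 0.2 mm, so the notch was holding it.
- **At hand-in:** about 2 N of forward push remained on the handle, well below the 8 N needed to push the ball out.
- **Disagreements:** measured against the red mark, the ball looked about 3.6 mm past the notch. I went by the forces instead. The shuttle also started about 0.17 m out, not the full 0.20 m. I loaded the wheel there without pulling the shuttle further out.
- **Other things on the bench:** the last top and scene views show no sign that any moved. The arm hid most of the screwdriver in the last top view.

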